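Tip the relays from the scoop into the parts counter

ROBOT

A 6-joint arm with a two-finger parallel gripper is mounted at the origin on the work surface. World frame = base frame: x ahead of the robot, y to its left, z up, the work surface at z = 0. Lengths are in m, angles in rad, forces in N, time in s.
With the tool pointing down it reaches from about 0.275 to 0.75 m from the base axis. Payload 10.2 kg.
Tool frame: the origin (TCP) lies midway between the tips of the shut fingers; the grasp point (between the pads) lies robot.pinch_z behind it (robot.pinch_z is the distance from the TCP to the grasp point, in m); z points along the fingers, y is the direction in which the jaws open and shut (so a half turn about z gives the same grasp; the last joint's range is limited). The gripper opens to 88 mm and grips with 3 to 60 N. Pads are 18 mm wide; open, the fingers measure 123 mm over their backs; the gripper's body (75 mm by 187 mm) begins 45 mm behind the grasp point.
Start: joints at [0.929, 0.313, 1.498, -0, 1.331, -0.223], TCP at [0.214, 0.48, 0.239] pointing down, gripper open.
Joint ranges: [-2.94, 2.94], [-0.97, 2.17], [0.19, 2.56], [-1.23, 4.37], [0.02, 3.11], [-2.88, 2.88]. Speed limits (rad/s): [2.39, 2.39, 3.01, 3.14, 3.14, 3.14].

INTERFACE

Orientations are given as a 3x3 rotation matrix whose columns are the frame's x, y, z axes.
In Python, from cell import robot gives the robot as it stands.
- The arm moves only by the tool send_rows, never from a script. Its argument "steps" is one flat list of numbers, 4 for each row, row after row: the shift along the tool's x, y, z in cm, then the turn about the tool's z in rad. A call has 1 to 5 rows; each row is the pose to reach, as a shift and turn from the pose measured when the call began, along the tool's axes at that moment; what a row does not reach only later rows make up. A row lasts 1/12 s, in which the tool goes at most 41.7 mm and 7.16 degrees, less where a joint would pass 70% of its speed; a pose out of reach is approached as far as the arm can. A call with a gripper value outside its range is refused whole. "hand" is the closure, from 0 (fully open) to 1 (shut), set as the call begins (left out, the last holds). The fingers move at their own pace and stop on an object; "newtons" is the grip in N (left out, the last holds). Time passes only in rows, so rows that repeat a pose let the fingers close. It gives the time, the measured TCP pose, the force and the opening at its end, in the units of the state.
- robot.state(): the state, without advancing time (a new reading comes with each control period).
- robot.snapshot(name): name is "scene" or "side" or "wrist"; returns a dict with "frame" (400x640x3 uint8, red, green, blue), "fov_y" (degrees; the focal length in pixels is half the picture's height over the tangent of half this angle, whatever the lens; pixels are square), "cx", "cy" (the principal point, pixels), "xyz" and "orientation" of the camera in the world. Camera axes: x right, y down, z forward; pixel columns grow to the right and rows downward; lengths in m; the calibration is good to about 2 mm. A picture is of the moment at which its call begins. There is no depth.
- robot.finish_job(): hands the job in, once; it reports no verdict.
The state is a dict: "clock": time; "joint_pos": joint angles; "joint_vel": joint speeds; "joint_efforts": joint torques, N m; "ee_pos": TCP position; "orientation": TCP orientation; "wrist_force": force on the tool from outside, world axes, zero at the start; "moment": the same for the moment, N m; "finger_gap": finger opening in m.
Only numpy, scipy, OpenCV 4.12 (cv2) and the standard library are available. Lean on these libraries where they do the work, as an engineer would, in place of code of your own. Each camera call takes 0.05 s, during which the arm holds its last target. There are 200 camera calls.

TASK

Take the scoop tray with its five relays to the parts counter and rest its spout gently on the hopper's rim for a moment, still level and with all the relays in it, so that you can feel it sit there. Then tip all the relays into the hopper, and put the empty tray back on its stand, flat between the two rails and facing as it did. Never lean on the counter with more than 20 newtons, and leave the other things on the bench where they are.

Things in the scene. Friction and masses are not known exactly. Their poses are not given: they have to be found in the camera images.
- tray: Loose aluminium scoop, about 0.2 kg: tray 130 (x) x 84 (y) mm, 4 mm floor, 30 mm walls at sides and at +x. Origin: centre of its underside, z up. Its spout end (-x) has no wall, only a lip sloping out and up to x = -79, 11 mm high. At the +x end a flat handle plate leans away from the spout.
- tray_grip (a point): Middle of the handle plate, in the tray's frame at (83.7, 0, 55.5) mm. The plate (12 mm thick, 44 mm wide along y) leans 35 degrees from the tray's z towards its +x, from the 30 mm high back wall to 22 mm beyond this point along its slope. Grasp here, fingers along the slope, closing across the 12 mm.
- tray_spout (a point): Underside of the tray's floor at the middle of the spout end, in the tray's frame at (-65, 0, 0) mm.
- stand: The tray's fixed plywood stand, 150 (x) x 112 (y) x 40 mm high, origin at the centre of its underside. On its top, along both long sides, runs a rail 8 mm high and 8 mm wide, 96 mm between the rails; the tray lies on the 40 mm high top between them, centred, its x along the stand's x.
- hopper: Fixed parts counter: grey housing 190 x 190 mm, 50 mm high, origin at the centre of its underside. On a clamped height-adjustable column above its centre stands a round plastic feed hopper, 170 mm across at the rim, 68 mm deep outside, wall 7 mm. Its rim is level, 120 to 160 mm above the table: the column is set anew each time and its height is not reported; feel or look for it.
- hopper_axis (a point): Point on the feed hopper's vertical axis, fixed at 120 mm above the table whatever the column's height (the rim is 0 to 40 mm above it); z up.
- relay0: One of five equal black relays, 26 x 20 x 18 mm, 20 g, that lie in the tray; origin at the centre of its underside.
- relay1: One of five equal black relays, 26 x 20 x 18 mm, 20 g, that lie in the tray; origin at the centre of its underside.
- relay2: One of five equal black relays, 26 x 20 x 18 mm, 20 g, that lie in the tray; origin at the centre of its underside.
- relay3: One of five equal black relays, 26 x 20 x 18 mm, 20 g, that lie in the tray; origin at the centre of its underside.
- relay4: One of five equal black relays, 26 x 20 x 18 mm, 20 g, that lie in the tray; origin at the centre of its underside.
- mug: Bystander: white mug, 85 mm high.
- spool: Bystander: steel wire spool on end, 64 mm across, 40 mm high.
- multimeter: Bystander: multimeter lying flat, 150 x 78 x 34 mm.
- bottle: Bystander: white bottle, 68 mm across, 170 mm high.
- screwdriver: Bystander: screwdriver, 180 mm long, lying on the table between the stand and the parts counter.
- casebox: Bystander: flat yellow plastic case, 170 x 70 x 22 mm.
- breadboard: Bystander: white breadboard lying flat, 165 x 55 x 10 mm.
Not all that is in view belongs to the job. What is shaped like the stand but pink or red is not meant.

How it is judged:
By the outcome, as a careful person would: the job done as asked, in the order asked, and still so for the second after the job is handed in, with the robot touching nothing.
It also fails if it takes over 67 s, if anything falls off the work surface, if the arm or the gripper's body presses on something with over 40 N, if the wrist force passes 120 N, or if a joint passes its speed limit or range.

## Working session

There is one attempt and no reset: what is moved stays moved. The work goes in short steps, Python scripts to look and compute and a tool call to move; the robot and the scene stay as the last step left them, time stands still between calls to the robot, and variables do not carry over. Pictures are saved under pics/ and viewed, about 8 in all and at most 12, crops included, and the job is handed in when it is done.

Besides the shell and the picture viewer there is one more tool, called after "Emit:" as a command line: name --argument value ..., lists and objects as JSON in quotes. send_rows: Moves the arm, as the interface text tells. Its arguments: {"type":"object","properties":{"steps":{"type":"array","items":{"type":"number"}},"hand":{"type":"number"},"newtons":{"type":"number"}},"required":["steps"]}

```bash
ls -la; mkdir -p pics; python3 - <<'E'
from cell import robot
import cv2,numpy as np
print(robot.state()); print(robot.pinch_z, [a for a in dir(robot) if a[0]!='_'])
ims=[]
import pickle
S={}
for n in("scene","side","wrist"):
    s=robot.snapshot(n);S[n]=s
    print(n,s['fov_y'],s['cx'],s['cy'],s['xyz'],np.round(s['orientation'],4).tolist())
pickle.dump(S,open('s0.pkl','wb'))
cv2.imwrite('pics/scene0.png',S['scene']['frame'][:,:,::-1])
cv2.imwrite('pics/side0.png',S['side']['frame'][:,:,::-1])
E
```

```text
total 12
drwxr-xr-x  3 agent agent 4096 Dec  5 02:21 .
drwxr-xr-x 23 root  root  4096 Dec  5 02:21 ..
drwxr-xr-x  2 agent agent 4096 Dec  5 02:21 pics
{'clock': 0.0, 'joint_pos': array([ 9.28598507e-01,  3.13445271e-01,  1.49845289e+00,  1.63109752e-05,
        1.33100025e+00, -2.23403599e-01]), 'joint_vel': array([ 0.00125712,  0.00191564, -0.00134004, -0.00123646, -0.00038105,
        0.00147335]), 'joint_efforts': array([ 1.32040110e-03, -4.02198207e+01, -2.52274114e+01,  6.95515866e-02,
        3.51384259e-02, -1.39587896e-04]), 'ee_pos': array([0.21334993, 0.47941777, 0.23815754]), 'orientation': array([[-9.13578245e-01,  4.06662217e-01, -7.94780772e-04],
       [ 4.06662880e-01,  9.13577708e-01, -1.03613692e-03],
       [ 3.04736259e-04, -1.26979998e-03, -9.99999147e-01]]), 'wrist_force': array([-0.08992972,  0.88449687, -0.05041865]), 'moment': array([ 0.03575564, -0.04924468, -0.01225885]), 'finger_gap': 0.08826899126829628}
0.0187 ['IKError', 'finish_job', 'pinch_z', 'snapshot', 'state']
scene 47.5516688913543 318.006733379133 200.80825189722097 [ 1.02487168 -0.90930727  1.48804916] [[0.8605, 0.4123, -0.2991], [0.5094, -0.6988, 0.5022], [-0.002, -0.5845, -0.8114]]
side 44.142177922844304 320.98654015958766 205.2886499016299 [-0.21008972  1.00300172  1.21592654] [[-0.8362, -0.3565, 0.4167], [-0.5483, 0.555, -0.6256], [-0.0082, -0.7516, -0.6596]]
wrist 67.29214362166435 327.2897957350313 199.82623609297463 [0.14574016 0.50988062 0.38359029] [[0.4076, 0.8751, 0.2609], [0.9132, -0.3906, -0.1166], [-0.0001, 0.2858, -0.9583]]
```

View pics/scene0.png

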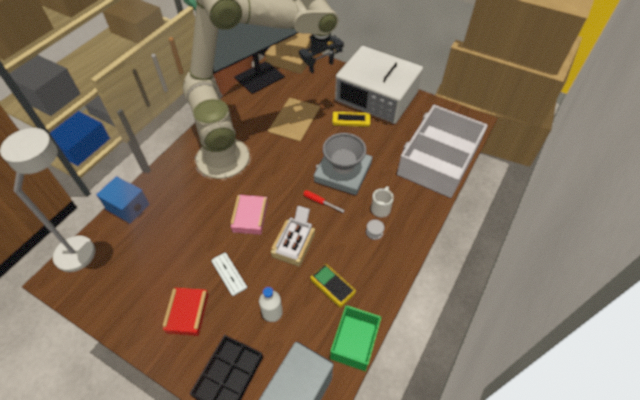

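View pics/side0.png

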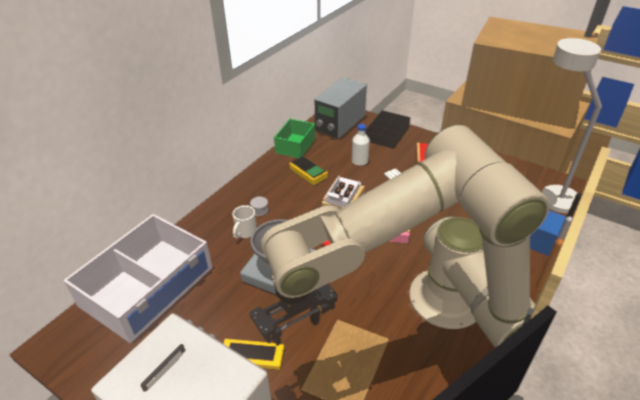

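```bash
cat >h.py <<'E'
import numpy as np,cv2,pickle
def ray(s,u,v):
    f=200/np.tan(np.radians(s['fov_y']/2))
    d=np.array([(u-s['cx'])/f,(v-s['cy'])/f,1.]); return np.array(s['xyz']),np.array(s['orientation'])@d
def plane(s,u,v,z):
    o,d=ray(s,u,v); return o+d*(z-o[2])/d[2]
def proj(s,p):
    f=200/np.tan(np.radians(s['fov_y']/2))
    q=np.array(s['orientation']).T@(np.array(p)-s['xyz']); return np.array([s['cx']+f*q[0]/q[2],s['cy']+f*q[1]/q[2]])
def two(s1,p1,s2,p2):
    o1,d1=ray(s1,*p1);o2,d2=ray(s2,*p2);d1=d1/np.linalg.norm(d1);d2=d2/np.linalg.norm(d2)
    t=np.linalg.lstsq(np.c_[d1,-d2],o2-o1,rcond=None)[0]
    a=o1+d1*t[0];b=o2+d2*t[1];return (a+b)/2,np.linalg.norm(a-b)
E
python3 - <<'E'
from h import *
S=pickle.load(open('s0.pkl','rb'));s=S['scene']
for n,u,v,z in[('hop',344,148,.14),('standc',293,242,.045),('handle',302,215,.09),('mug',382,203,.04),('bottle',269,306,.08),('pink',249,214,.04)]: print(n,plane(s,u,v,z).round(3))
im=np.vstack([cv2.resize(s['frame'][120:280,220:420],(800,640),interpolation=cv2.INTER_CUBIC)[:600]])
cv2.imwrite('pics/sc_crop.png',im[:,:,::-1])
E
```

```text
hop [0.485 0.201 0.14 ]
standc [ 0.509 -0.224  0.045]
handle [ 0.491 -0.13   0.09 ]
mug [0.712 0.105 0.04 ]
bottle [ 0.584 -0.485  0.08 ]
pink [ 0.294 -0.202  0.04 ]
```

View pics/sc_crop.png

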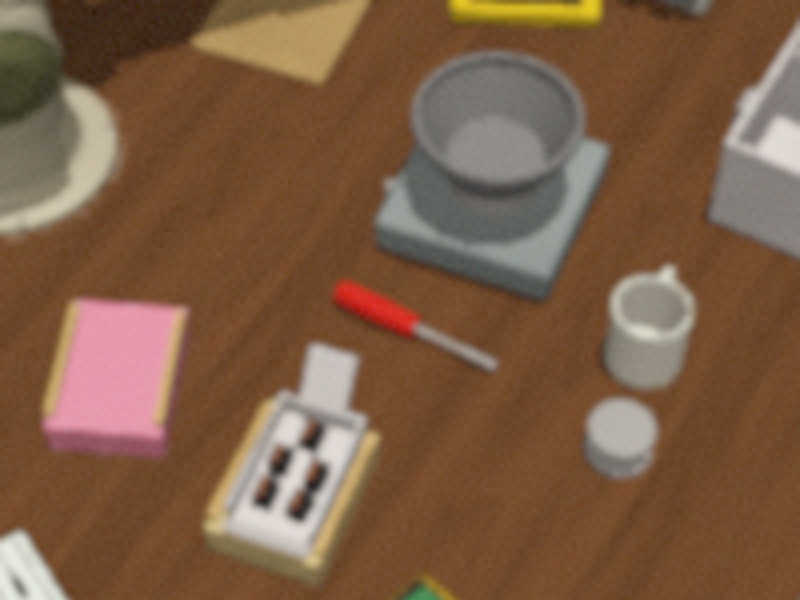

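```bash
cat >>h.py <<'E'
def rem(x,y,z,ang):
    "remaining shift (tool axes, cm) and turn to TCP x,y,z with tool y axis at world angle ang (deg)"
    from cell import robot
    s=robot.state();R=s['orientation'];d=R.T@(np.array([x,y,z])-s['ee_pos'])*100
    a=np.degrees(np.arctan2(R[1,1],R[0,1]));t=-np.radians((ang-a+180)%360-180)
    print('t',round(s['clock'],2),'tcp',s['ee_pos'].round(4),'yang',round(a,2),'zax',R[:,2].round(4),'F',s['wrist_force'].round(2),'gap',round(s['finger_gap'],4),'REM',d.round(2),round(t,3))
E
python3 - <<'E'
from h import *
S=pickle.load(open('s0.pkl','rb'));s=S['scene']
for n,u,v,z in[('scopeBL',337,102,0),('scopeBR',405,118,0),('scopeTL',340,75,.1),('scopeTL0',340,75,.15),('case',351,119,.02)]: print(n,plane(s,u,v,z).round(3))
c=lambda u,v:(220+u/4,120+v/4)
# hopper rim horizontal extremes
for z in(.12,.13,.14,.15,.16):
    a,b=plane(s,*c(411,118),z),plane(s,*c(584,122),z); t=plane(s,*c(497,52),z);bt=plane(s,*c(497,192),z)
    print(z,np.linalg.norm(a-b).round(4),np.linalg.norm(t-bt).round(4),((a+b)/2).round(4),((t+bt)/2).round(4))
E
```

```text
scopeBL [0.258 0.56  0.   ]
scopeBR [0.583 0.625 0.   ]
scopeTL [0.231 0.63  0.1  ]
scopeTL0 [0.259 0.575 0.15 ]
case [0.379 0.473 0.02 ]
0.12 0.1746 0.1894 [0.4834 0.2091 0.12  ] [0.4829 0.209  0.12  ]
0.13 0.1733 0.1881 [0.4873 0.2009 0.13  ] [0.4869 0.2008 0.13  ]
0.14 0.172 0.1867 [0.4913 0.1927 0.14  ] [0.4908 0.1926 0.14  ]
0.15 0.1707 0.1853 [0.4952 0.1846 0.15  ] [0.4948 0.1845 0.15  ]
0.16 0.1695 0.1839 [0.4992 0.1764 0.16  ] [0.4988 0.1763 0.16  ]
```

Emit:
send_rows --steps '[-16.1,-11.9,0,0.6,-16.1,-11.9,0,0.6,-16.1,-11.9,0,0.6,-16.1,-11.9,0,0.6,-16.1,-11.9,0,0.6]' --hand 0

```text
clock: 0.57
ee_pos: [0.3127, 0.3031, 0.2383]
orientation: [[-0.519, 0.855, -0.001], [0.855, 0.519, -0.001], [-0.001, -0.001, -1.0]]
wrist_force: [0.8, 0.6, -0.3]
finger_gap: 0.0882
```

```bash
python3 -c "from h import *; rem(.5,-.03,.238,0)"
```

```text
t 0.57 tcp [0.3127 0.3031 0.2383] yang 31.25 zax [-6.0e-04 -1.1e-03 -1.0e+00] F [ 0.83  0.57 -0.3 ] gap 0.0882 REM [-38.19  -1.26   0.05] 0.545
```

Emit:
send_rows --steps '[-20,-1,0,0.54,-20,-1,0,0.54,-20,-1,0,0.54,-20,-1,0,0.54,-20,-1,0,0.54]'

```text
clock: 0.98
ee_pos: [0.4086, 0.1245, 0.2385]
orientation: [[0.002, 1.0, -0.0], [1.0, -0.002, -0.001], [-0.001, -0.0, -1.0]]
wrist_force: [-0.3, 0.9, 0.4]
finger_gap: 0.0883
```

```bash
python3 -c "from h import *; rem(.5,-.03,.238,0)"
```

```text
t 0.98 tcp [0.4086 0.1245 0.2385] yang -0.11 zax [-4.0e-04 -1.2e-03 -1.0e+00] F [-0.26  0.85  0.37] gap 0.0883 REM [-15.44   9.17   0.06] -0.002
```

Emit:
send_rows --steps '[-15.4,9.2,0,0,-15.4,9.2,0,0,-15.4,9.2,0,0,-15.4,9.2,0,0,-15.4,9.2,0,0]'

```text
clock: 1.4
ee_pos: [0.5018, -0.0338, 0.238]
orientation: [[0.005, 1.0, -0.001], [1.0, -0.005, -0.002], [-0.002, -0.001, -1.0]]
wrist_force: [0.1, 0.7, 0.2]
finger_gap: 0.0878
```

```bash
python3 - <<'E'
from h import *
from cell import robot
s=robot.snapshot('wrist');pickle.dump(s,open('w1.pkl','wb'))
cv2.imwrite('pics/w1.png',s['frame'][:,:,::-1])
rem(.5,-.03,.238,0);print(robot.state()['joint_pos'].round(3))
E
```

```text
t 1.45 tcp [ 0.5019 -0.0338  0.2379] yang -0.35 zax [-8.0e-04 -1.9e-03 -1.0e+00] F [-1.28 -1.53 -0.98] gap 0.0882 REM [ 0.38 -0.19 -0.01] -0.006
[-0.3    0.266  1.563 -0.002  1.313 -0.293]
```

View pics/w1.png

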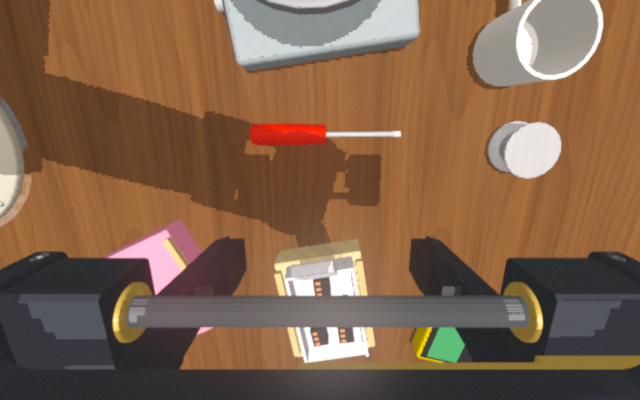

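```bash
python3 - <<'E'
from h import *
s=pickle.load(open('w1.pkl','rb'))
cv2.imwrite('pics/w1c.png',cv2.resize(s['frame'][235:365,265:385],(720,780)[:2] if 0 else (552,598),interpolation=cv2.INTER_CUBIC)[:,:,::-1])
E
```

```text
(no output)
```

View pics/w1c.png

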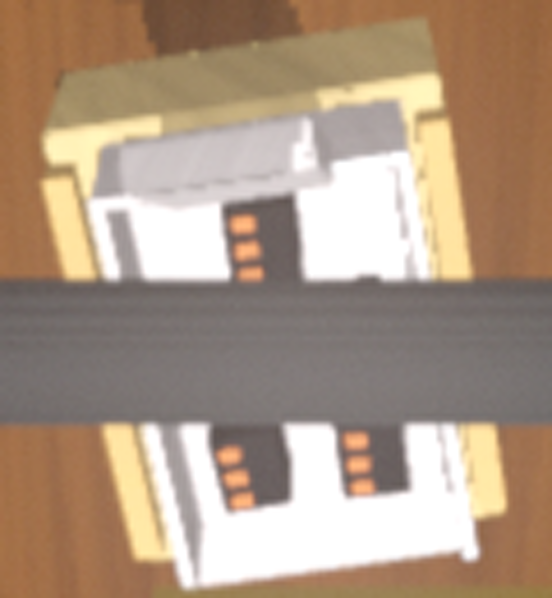

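```bash
python3 - <<'E'
from h import *
s=pickle.load(open('w1.pkl','rb'))
P=lambda u,v,z:plane(s,265+u/4.6,235+v/4.6,z)
an=lambda d:np.degrees(np.arctan2(d[1],d[0])).round(2)
A,B=P(45,132,.04),P(441,80,.04);print('near edge',A.round(4),B.round(4),np.linalg.norm(A-B),an(B-A))
for n,a,b in[('Lrail',(42,180),(138,560)),('Rrail',(450,118),(507,512))]:
    p,q=P(*a,.048),P(*b,.048);print(n,p.round(4),q.round(4),np.linalg.norm(p-q),an(p-q))
L,R=P(187,588,.051),P(478,555,.051);print('lip',L.round(4),R.round(4),np.linalg.norm(L-R),an(R-L))
L2,R2=P(92,196,.07),P(407,152,.07);print('backwall',L2.round(4),R2.round(4),np.linalg.norm(L2-R2),an(R2-L2))
m=(L+R)/2;m2=(L2+R2)/2;print('mid',m.round(4),m2.round(4),np.linalg.norm(m-m2),an(m2-m))
# handle from two views: top edge corners? grip guess from tray pose
E
```

```text
near edge [ 0.4338 -0.1467  0.04  ] [ 0.5431 -0.1315  0.04  ] 0.1102630727031177 7.9
Lrail [ 0.4338 -0.1569  0.048 ] [ 0.4552 -0.2856  0.048 ] 0.1304781605097238 99.47
Rrail [ 0.5448 -0.1388  0.048 ] [ 0.5653 -0.2687  0.048 ] 0.13152812589290125 98.96
lip [ 0.47   -0.2932  0.051 ] [ 0.5567 -0.2815  0.051 ] 0.08754493566087211 7.66
backwall [ 0.4508 -0.1487  0.07  ] [ 0.5313 -0.1365  0.07  ] 0.08144688752676543 8.56
mid [ 0.5133 -0.2873  0.051 ] [ 0.4911 -0.1426  0.07  ] 0.1476673931500178 98.74
```

```bash
python3 -c "from h import *; rem(.488,-.127,.15,8.7);rem(.488,-.127,.077,8.7)"
```

```text
t 1.45 tcp [ 0.5019 -0.0338  0.2379] yang -0.35 zax [-8.0e-04 -1.9e-03 -1.0e+00] F [-1.28 -1.53 -0.98] gap 0.0882 REM [-9.31 -1.33  8.81] -0.158
t 1.45 tcp [ 0.5019 -0.0338  0.2379] yang -0.35 zax [-8.0e-04 -1.9e-03 -1.0e+00] F [-1.28 -1.53 -0.98] gap 0.0882 REM [-9.29 -1.32 16.11] -0.158
```

Emit:
send_rows --steps '[-3.5,-0.5,2,-0.06,-7,-1,5,-0.12,-9.3,-1.3,8,-0.158,-9.3,-1.3,9,-0.158,-9.3,-1.3,9,-0.158]'

```text
clock: 1.87
ee_pos: [0.4865, -0.1265, 0.1452]
orientation: [[-0.15, 0.989, -0.006], [0.989, 0.15, 0.001], [0.002, -0.006, -1.0]]
wrist_force: [-0.3, 0.4, -0.9]
finger_gap: 0.0883
```

```bash
python3 - <<'E'
from h import *
from cell import robot
s=robot.snapshot('wrist');pickle.dump(s,open('w2.pkl','wb'))
cv2.imwrite('pics/w2.png',s['frame'][:,:,::-1])
rem(.488,-.127,.077,8.7);print(robot.state()['joint_pos'].round(3))
E
```

```text
t 1.92 tcp [ 0.4876 -0.1261  0.1473] yang 8.66 zax [-3.3e-03 -3.0e-04 -1.0e+00] F [-1.17  0.27  0.63] gap 0.0878 REM [-0.09  0.05  7.03] -0.001
[-0.485  0.362  1.685 -0.002  1.098 -0.636]
```

View pics/w2.png

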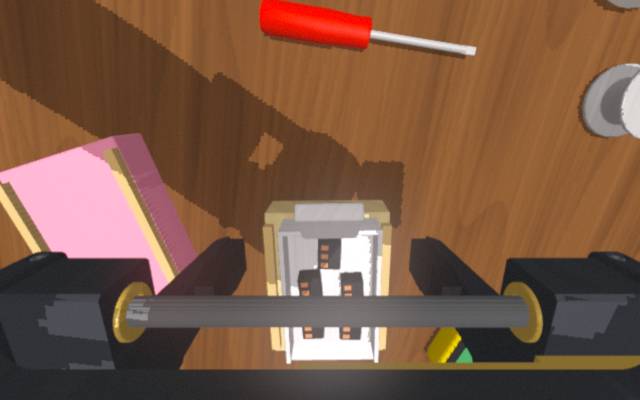

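Emit:
send_rows --steps '[0,0,3,0,0,0,5.5,0,0,0,7,0,0,0,7,0,0,0,7,0]'

```text
clock: 2.33
ee_pos: [0.488, -0.1253, 0.0785]
orientation: [[-0.152, 0.988, -0.002], [0.988, 0.152, -0.001], [-0.0, -0.002, -1.0]]
wrist_force: [0.9, -0.6, -0.4]
finger_gap: 0.0882
```

```bash
python3 -c "from h import *; rem(.488,-.127,.077,8.7)"
```

```text
t 2.33 tcp [ 0.488  -0.1253  0.0785] yang 8.74 zax [-2.3e-03 -7.0e-04 -1.0e+00] F [ 0.89 -0.61 -0.39] gap 0.0882 REM [-0.17 -0.02  0.15] 0.001
```

Emit:
send_rows --steps '[0,0,0.1,0,0,0,0.1,0,0,0,0.1,0,0,0,0.1,0,0,0,0.1,0]' --hand 1 --newtons 12

```text
clock: 2.75
ee_pos: [0.4881, -0.1254, 0.078]
orientation: [[-0.152, 0.988, -0.002], [0.988, 0.152, -0.001], [-0.001, -0.002, -1.0]]
wrist_force: [0.1, -0.1, -0.2]
finger_gap: 0.0571
```

Emit:
send_rows --steps '[0,0,0,0,0,0,0,0,0,0,0,0,0,0,0,0,0,0,0,0]' --newtons 60

```text
clock: 3.17
ee_pos: [0.4882, -0.1254, 0.0781]
orientation: [[-0.152, 0.988, -0.001], [0.988, 0.152, -0.001], [-0.001, -0.002, -1.0]]
wrist_force: [-0.6, -0.3, 3.2]
finger_gap: 0.0436
```

```bash
python3 -c "from h import *; rem(.488,-.127,.077,8.7)"
```

```text
t 3.17 tcp [ 0.4882 -0.1254  0.0781] yang 8.74 zax [-0.0015 -0.0011 -1.    ] F [-0.62 -0.35  3.19] gap 0.0436 REM [-0.15 -0.04  0.11] 0.001
```

```bash
python3 - <<'E'
from cell import robot
import pickle
pickle.dump(robot.snapshot('wrist'),open('w3.pkl','wb'))
E
```

Emit:
send_rows --steps '[0,0,-0.3,0,0,0,-0.7,0,0,0,-1.1,0,0,0,-1.5,0,0,0,-1.5,0]'

```text
clock: 3.63
ee_pos: [0.4885, -0.1255, 0.0939]
orientation: [[-0.152, 0.988, -0.0], [0.988, 0.152, -0.002], [-0.001, -0.001, -1.0]]
wrist_force: [-0.0, -0.0, -3.1]
finger_gap: 0.0433
```

```bash
python3 - <<'E'
from h import *
from cell import robot
s=robot.snapshot('wrist');pickle.dump(s,open('w4.pkl','wb'))
r=pickle.load(open('w3.pkl','rb'))
a=np.hstack([cv2.resize(q['frame'][200:365,250:405],(395,420),interpolation=cv2.INTER_CUBIC) for q in(r,s)])
cv2.imwrite('pics/w34.png',a[:,:,::-1])
rem(.488,-.127,.1,8.7);print(robot.state()['moment'])
E
```

```text
t 3.68 tcp [ 0.4884 -0.1254  0.0935] yang 8.74 zax [-9.0e-04 -1.4e-03 -1.0e+00] F [ 0.38  0.   -3.97] gap 0.0433 REM [-0.15 -0.06 -0.65] 0.001
[0.15427446 0.10565338 0.01001705]
```

View pics/w34.png

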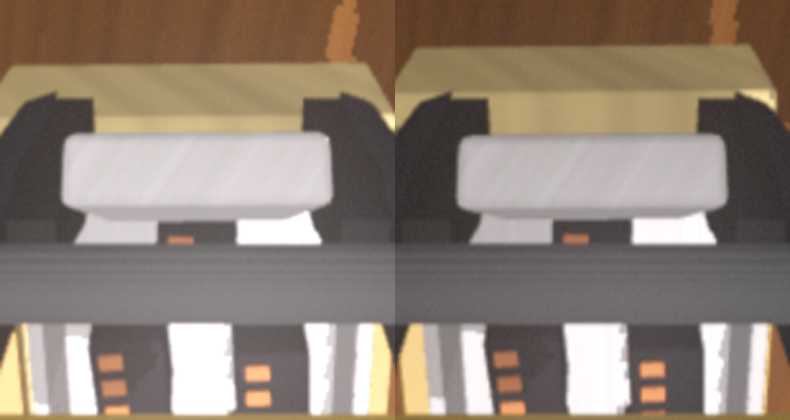

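Emit:
send_rows --steps '[0,0,-1.5,0,0,0,-3.5,0,0,0,-5.5,0,0,0,-7.5,0,0,0,-9.5,0.03]'

```text
clock: 4.1
ee_pos: [0.4882, -0.1251, 0.1893]
orientation: [[-0.122, 0.992, -0.001], [0.992, 0.122, -0.001], [-0.001, -0.001, -1.0]]
wrist_force: [0.2, 0.6, -3.1]
finger_gap: 0.0433
```

Emit:
send_rows --steps '[0,0,-2,0.06,0,0,-3.6,0.14,0,0,-4.5,0.24,0,0,-4.8,0.34,0,0,-4.8,0.44]'

```text
clock: 4.52
ee_pos: [0.4885, -0.1252, 0.2381]
orientation: [[0.317, 0.949, 0.0], [0.948, -0.317, -0.002], [-0.002, 0.001, -1.0]]
wrist_force: [0.8, 0.6, -3.4]
finger_gap: 0.0429
```

```bash
python3 - <<'E'
from h import *
from cell import robot
S={n:robot.snapshot(n) for n in('scene','side')};pickle.dump(S,open('s1.pkl','wb'))
a=np.hstack([cv2.resize(S['scene']['frame'][120:220,300:400],(400,400),interpolation=cv2.INTER_CUBIC),cv2.resize(S['side']['frame'][190:310,220:340],(400,400),interpolation=cv2.INTER_CUBIC)])
cv2.imwrite('pics/hop.png',a[:,:,::-1])
rem(.584,-.02,.23,8.7-165)
E
```

```text
t 4.62 tcp [ 0.4882 -0.125   0.2372] yang -18.25 zax [-0.0014 -0.001  -1.    ] F [ 0.12 -0.07 -2.77] gap 0.0433 REM [12.98  5.81  0.69] 2.409
```

View pics/hop.png

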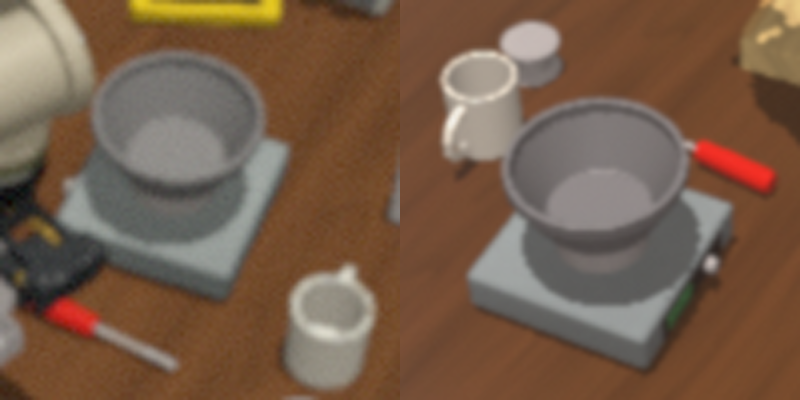

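```bash
python3 - <<'E'
from h import *
S=pickle.load(open('s1.pkl','rb'));a,b=S['scene'],S['side']
A=lambda u,v:(300+u/4,120+v/4)
B=lambda u,v:(220+u/3.3333,190+v/3.3333)
for va,vb in((121,168),(119,168),(121,170),(123,170)):
    print(two(a,A(178.5,va),b,B(195,vb)))
for h in(.12,.13,.14,.15,.16):
    p,q=plane(b,*B(103,168),h),plane(b,*B(287,163),h);r=plane(a,*A(93,118),h);t=plane(a,*A(265,121),h)
    c1,c2=(p+q)/2,(r+t)/2
    print(h,np.linalg.norm(p-q).round(4),np.linalg.norm(r-t).round(4),c1.round(4),c2.round(4))
# housing top corners, z=.05 (scene: left 60?,front 218,275? right 290,145)
for n,uv in(('front',(222,280)),('right',(290,145)),('left',(60,222))): print(n,plane(a,*A(*uv),.05).round(4))
for n,uv in(('sfront',(245,348)),('sright',(333,207)),('sleft',(70,278))): print(n,plane(b,*B(*uv),.05).round(4))
E
```

```text
(array([0.49134873, 0.19037985, 0.1404171 ]), np.float64(0.004261273439961593))
(array([0.49053722, 0.19149534, 0.14182353]), np.float64(0.004488581957867234))
(array([0.49075147, 0.191446  , 0.1390527 ]), np.float64(0.004411863879140829))
(array([0.49156334, 0.19033033, 0.13764256]), np.float64(0.004184434245257322))
0.12 0.1723 0.1736 [0.5046 0.1713 0.12  ] [0.4844 0.2105 0.12  ]
0.13 0.1707 0.1723 [0.4981 0.1789 0.13  ] [0.4883 0.2023 0.13  ]
0.14 0.1691 0.1711 [0.4916 0.1865 0.14  ] [0.4923 0.1941 0.14  ]
0.15 0.1676 0.1698 [0.485 0.194 0.15 ] [0.4962 0.1859 0.15  ]
0.16 0.166 0.1685 [0.4785 0.2016 0.16  ] [0.5002 0.1777 0.16  ]
front [0.596  0.1019 0.05  ]
right [0.5744 0.2954 0.05  ]
left [0.4196 0.0836 0.05  ]
sfront [0.3749 0.2772 0.05  ]
sright [0.4036 0.0909 0.05  ]
sleft [0.5596 0.2991 0.05  ]
```

Emit:
send_rows --steps '[0,0,0,0.12,0,0,0,0.24,0,0,0,0.36,0,0,0,0.48,0,0,0,0.6]'

```text
clock: 5.03
ee_pos: [0.4881, -0.125, 0.2368]
orientation: [[0.796, 0.605, -0.002], [0.605, -0.796, -0.001], [-0.002, -0.001, -1.0]]
wrist_force: [0.4, 0.6, -2.8]
finger_gap: 0.0429
```

Emit:
send_rows --steps '[0,0,0,0.12,0,0,0,0.24,0,0,0,0.36,0,0,0,0.48,0,0,0,0.6]'

```text
clock: 5.45
ee_pos: [0.4881, -0.125, 0.2365]
orientation: [[0.999, 0.048, -0.002], [0.048, -0.999, -0.001], [-0.002, 0.001, -1.0]]
wrist_force: [-0.2, -0.4, -3.2]
finger_gap: 0.0432
```

Emit:
send_rows --steps '[0,0,0,0.12,0,0,0,0.24,0,0,0,0.36,0,0,0,0.48,0,0,0,0.6]'

```text
clock: 5.87
ee_pos: [0.488, -0.125, 0.2362]
orientation: [[0.85, -0.526, -0.002], [-0.526, -0.85, -0.001], [-0.001, 0.002, -1.0]]
wrist_force: [0.1, -0.8, -3.0]
finger_gap: 0.0435
```

```bash
python3 - <<'E'
from h import *
from cell import robot
rem(.581,-.016,.2,8.7-165);print(robot.state()['joint_pos'].round(3))
E
```

```text
t 5.87 tcp [ 0.488  -0.125   0.2362] yang -121.75 zax [-2.2e-03 -8.0e-04 -1.0e+00] F [ 0.1  -0.82 -3.  ] gap 0.0435 REM [  2.17 -14.17   3.59] 0.603
[-0.483  0.269  1.563 -0.002  1.311  1.643]
```

Emit:
send_rows --steps '[0,-1,0,0.12,0,-2.5,0,0.24,0,-4,0,0.36,0,-5,0,0.48,0,-5,0,0.6]'

```text
clock: 6.28
ee_pos: [0.515, -0.0812, 0.2357]
orientation: [[0.404, -0.915, -0.002], [-0.915, -0.404, -0.001], [-0.0, 0.002, -1.0]]
wrist_force: [-0.5, -0.6, -3.5]
finger_gap: 0.0437
```

```bash
python3 -c "
from h import *
rem(.581,-.016,.2,8.7-165)"
```

```text
t 6.28 tcp [ 0.515  -0.0812  0.2357] yang -156.17 zax [-2.3e-03 -6.0e-04 -1.0e+00] F [-0.52 -0.59 -3.49] gap 0.0437 REM [-3.29 -8.68  3.55] 0.002
```

Emit:
send_rows --steps '[-0.7,-1.7,0.5,0,-1.5,-4,1.4,0,-2.3,-6.3,2.4,0,-3,-8,3.2,0,-3.3,-8.7,3.5,0]'

```text
clock: 6.7
ee_pos: [0.5817, -0.0143, 0.1987]
orientation: [[0.408, -0.913, -0.004], [-0.913, -0.408, -0.0], [-0.002, 0.004, -1.0]]
wrist_force: [-0.5, 1.1, -3.1]
finger_gap: 0.043
```

```bash
python3 - <<'E'
from h import *
from cell import robot
S={n:robot.snapshot(n) for n in('scene','side')};pickle.dump(S,open('s2.pkl','wb'))
a=np.hstack([cv2.resize(S['scene']['frame'][110:230,300:420],(400,400),interpolation=cv2.INTER_CUBIC),cv2.resize(S['side']['frame'][170:310,200:340],(400,400),interpolation=cv2.INTER_CUBIC)])
cv2.imwrite('pics/hov.png',a[:,:,::-1])
rem(.581,-.016,.2,8.7-165); print(robot.state()['joint_pos'].round(3),robot.state()['moment'].round(3))
E
```

```text
t 6.8 tcp [ 0.5811 -0.0153  0.1996] yang -155.97 zax [-3.9e-03 -5.0e-04 -1.0e+00] F [-0.67 -0.03 -3.63] gap 0.0432 REM [ 0.06  0.04 -0.04] 0.006
[-2.270e-01  4.690e-01  1.376e+00 -1.000e-03  1.300e+00  2.495e+00] [-0.135  0.031  0.036]
```

View pics/hov.png

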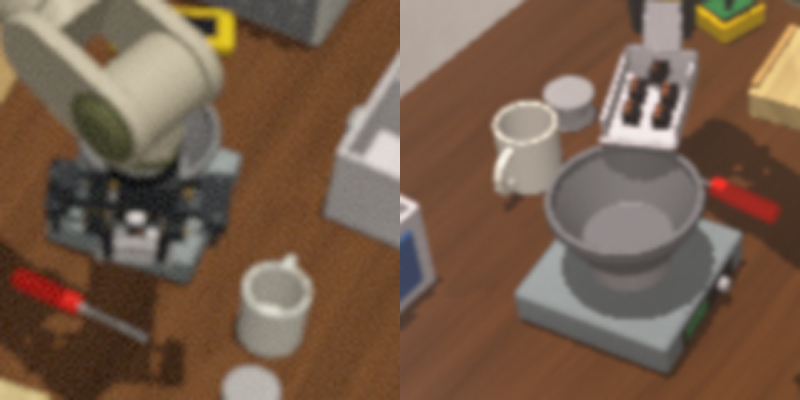

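Emit:
send_rows --steps '[0,0,0.4,0,0,0,0.8,0,0,0,1.2,0,0,0,1.2,0,0,0,1.2,0]'

```text
clock: 7.22
ee_pos: [0.581, -0.016, 0.1883]
orientation: [[0.407, -0.914, -0.003], [-0.914, -0.407, -0.001], [-0.001, 0.003, -1.0]]
wrist_force: [-0.5, -2.6, 3.0]
finger_gap: 0.0433
```

```bash
python3 - <<'E'
from h import *
S=pickle.load(open('s2.pkl','rb'));b=S['side']
B=lambda u,v:(200+u/2.857,170+v/2.857)
d=np.array([.402,-.916]);g=np.array([.581,-.016]);c=np.array([.491,.19])
for h in(.152,.162,.172,.182):
    p,q=plane(b,*B(204,143),h),plane(b,*B(278,150),h);m=(p+q)/2
    print(h,np.linalg.norm(p-q).round(4),m.round(4),'dist grip->lip',((g-m[:2])@d).round(4),'lat',((g-m[:2])@np.array([.916,.402])).round(4))
rem(.581,-.016,.178,8.7-165)
E
```

```text
0.152 0.0833 [0.5175 0.1204 0.152 ] dist grip->lip 0.1505 lat 0.0034
0.162 0.0826 [0.5106 0.1287 0.162 ] dist grip->lip 0.1608 lat 0.0063
0.172 0.0818 [0.5038 0.137  0.172 ] dist grip->lip 0.1712 lat 0.0092
0.182 0.081 [0.497  0.1453 0.182 ] dist grip->lip 0.1815 lat 0.0121
t 7.22 tcp [ 0.581  -0.016   0.1883] yang -156.0 zax [-3.1e-03 -8.0e-04 -1.0e+00] F [-0.47 -2.61  3.04] gap 0.0433 REM [ 0.   -0.    1.03] 0.005
```

Emit:
send_rows --steps '[0,0,0.05,0,0,0,0.1,0]' --newtons 40

```text
clock: 7.38
ee_pos: [0.581, -0.0162, 0.1877]
orientation: [[0.407, -0.914, -0.003], [-0.914, -0.407, -0.001], [-0.0, 0.003, -1.0]]
wrist_force: [0.9, -2.2, 2.2]
finger_gap: 0.0433
```

Emit:
send_rows --steps '[0,0,0.05,0,0,0,0.1,0]'

```text
clock: 7.55
ee_pos: [0.5811, -0.0164, 0.1869]
orientation: [[0.407, -0.914, -0.002], [-0.914, -0.407, -0.001], [0.0, 0.002, -1.0]]
wrist_force: [0.6, -3.2, 2.0]
finger_gap: 0.0435
```

Emit:
send_rows --steps '[0,0,0.05,0,0,0,0.1,0]'

```text
clock: 7.72
ee_pos: [0.5812, -0.0165, 0.186]
orientation: [[0.407, -0.914, -0.002], [-0.914, -0.407, -0.002], [0.001, 0.002, -1.0]]
wrist_force: [0.9, -2.5, 2.5]
finger_gap: 0.0434
```

```bash
python3 - <<'E'
from h import *
from cell import robot
s=robot.snapshot('side');pickle.dump(s,open('s3.pkl','wb'))
cv2.imwrite('pics/lv.png',cv2.resize(s['frame'][165:235,260:330],(560,560),interpolation=cv2.INTER_CUBIC)[:,:,::-1])
rem(.581,-.016,.178,8.7-165)
E
```

```text
t 7.77 tcp [ 0.5812 -0.0165  0.1859] yang -156.01 zax [-0.0017 -0.0017 -1.    ] F [ 0.88 -3.27  1.31] gap 0.0435 REM [-0.06 -0.    0.79] 0.005
```

View pics/lv.png

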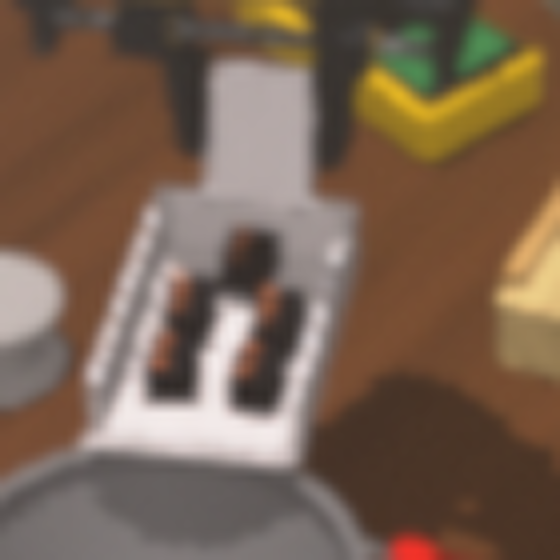

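```bash
python3 - <<'E'
from h import *
b=pickle.load(open('s3.pkl','rb'))
B=lambda u,v:(260+u/8,165+v/8)
d=np.array([.407,-.914]);g=np.array([.5811,-.0165])
def rep(n,p1,p2,hs):
  for h in hs:
    p,q=plane(b,*B(*p1),h),plane(b,*B(*p2),h);m=(p+q)/2
    print(n,round(h,3),'w',np.linalg.norm(p-q).round(4),m.round(4),'along',(-(g-m[:2])@d).round(4),'lat',((g-m[:2])@np.array([.914,.407])).round(4))
rep('lip',(90,452),(298,466),(.139,.149,.159,.169))
rep('backtop',(157,190),(358,207),(.168,.178,.188))
rep('htop',(210,62),(315,66),(.21,.22,.23))
# predicted pixels for pitch (deg, +=spout down)
def tp(x,y,z,pit):
    a=np.radians(pit);dx,dz=(x-83.7)/1e3,(z-55.5)/1e3
    X=dx*np.cos(a)-dz*np.sin(a);Z=dx*np.sin(a)+dz*np.cos(a)
    lat=np.array([-d[1],d[0]])  # tray y = z x tray x
    h=g+d*X+lat*y/1e3
    return proj(b,[h[0],h[1],.1859+.0187+Z-.001])
for pit in(-4,0,4,8):
    print(pit,[((tp(x,y,z,pit)-[260,165])*8).round(0).tolist() for x,y,z in((-79,42,11),(-79,-42,11),(65,42,30),(65,-42,30),(101,0,73))])
print('rim near', [((proj(b,[.491+.085*d[0],.19+.085*d[1],h])-[260,165])*8).round() for h in(.135,.14,.145,.15)])
E
```

```text
lip 0.139 w 0.0839 [0.5236 0.1139 0.139 ] along -0.1426 lat -0.0005
lip 0.149 w 0.0831 [0.5168 0.1221 0.149 ] along -0.1529 lat 0.0024
lip 0.159 w 0.0823 [0.5099 0.1304 0.159 ] along -0.1632 lat 0.0052
lip 0.169 w 0.0815 [0.5031 0.1387 0.169 ] along -0.1735 lat 0.0081
backtop 0.168 w 0.0854 [ 0.576  -0.0045  0.168 ] along -0.013 lat -0.0003
backtop 0.178 w 0.0846 [0.5685 0.0051 0.178 ] along -0.0249 lat 0.0027
backtop 0.188 w 0.0838 [0.561  0.0147 0.188 ] along -0.0367 lat 0.0056
htop 0.21 w 0.0442 [ 0.5944 -0.0371  0.21  ] along 0.0243 lat -0.0038
htop 0.22 w 0.0437 [ 0.5864 -0.0268  0.22  ] along 0.0116 lat -0.0007
htop 0.23 w 0.0433 [ 0.5784 -0.0164  0.23  ] along -0.0012 lat 0.0024
-4 [[72.0, 429.0], [284.0, 451.0], [154.0, 179.0], [353.0, 198.0], [267.0, 54.0]]
0 [[76.0, 446.0], [286.0, 468.0], [155.0, 179.0], [353.0, 198.0], [267.0, 54.0]]
4 [[81.0, 460.0], [289.0, 483.0], [156.0, 178.0], [354.0, 198.0], [266.0, 53.0]]
8 [[85.0, 473.0], [292.0, 496.0], [157.0, 177.0], [355.0, 197.0], [265.0, 53.0]]
rim near [array([193., 462.]), array([192., 453.]), array([191., 444.]), array([190., 435.])]
```

Emit:
send_rows --steps '[0,0,0,0,0,0,0,0,0,0,0,0,0,0,0,0,0,0,0,0]'

```text
clock: 8.18
ee_pos: [0.5812, -0.0165, 0.1859]
orientation: [[0.407, -0.914, -0.002], [-0.914, -0.407, -0.002], [0.001, 0.002, -1.0]]
wrist_force: [0.2, -2.7, 1.8]
finger_gap: 0.0437
```

Emit:
send_rows --steps '[0,0,0,0,0,0,0,0,0,0,0,0,0,0,0,0,0,0,0,0]'

```text
clock: 8.6
ee_pos: [0.5812, -0.0165, 0.1859]
orientation: [[0.407, -0.914, -0.002], [-0.914, -0.407, -0.002], [0.001, 0.002, -1.0]]
wrist_force: [0.3, -2.1, 1.3]
finger_gap: 0.0437
```

Emit:
send_rows --steps '[-0.3,0,0,0,-0.6,0,0,0,-0.9,0,0,0,-0.9,0,0,0,-0.9,0,0,0]'

```text
clock: 9.02
ee_pos: [0.5773, -0.0076, 0.1858]
orientation: [[0.407, -0.913, -0.002], [-0.913, -0.407, -0.001], [-0.0, 0.002, -1.0]]
wrist_force: [0.3, 0.6, 2.0]
finger_gap: 0.0437
```

Emit:
send_rows --steps '[0,0,0,0,0,0,0,0,0,0,0,0]' --newtons 12

```text
clock: 9.27
ee_pos: [0.5771, -0.0075, 0.1854]
orientation: [[0.407, -0.913, -0.003], [-0.913, -0.407, -0.0], [-0.001, 0.003, -1.0]]
wrist_force: [0.1, 0.4, -1.1]
finger_gap: 0.0436
```

Emit:
send_rows --steps '[-0.4,0,-0.8,0,-0.9,0,-1.8,0,-1.5,0,-2.8,0,-2.1,0,-3.6,0,-2.7,0,-4.4,0]' --newtons 9

```text
clock: 9.68
ee_pos: [0.5661, 0.018, 0.2308]
orientation: [[0.407, -0.913, -0.002], [-0.913, -0.407, -0.001], [-0.0, 0.002, -1.0]]
wrist_force: [0.1, -0.9, -2.6]
finger_gap: 0.0435
```

Emit:
send_rows --steps '[0,0,0,0,0,0,0,0]'

```text
clock: 9.85
ee_pos: [0.5661, 0.0185, 0.2316]
orientation: [[0.408, -0.913, -0.001], [-0.913, -0.408, -0.001], [0.0, 0.001, -1.0]]
wrist_force: [1.4, -0.3, -1.0]
finger_gap: 0.0442
```

```bash
python3 - <<'E'
from h import *
from cell import robot
pickle.dump(robot.snapshot('side'),open('s4.pkl','wb'))
rem(.581,-.016,.178,8.7-165); print(robot.state()['moment'].round(3))
s3=pickle.load(open('s3.pkl','rb'))['frame'];s4=pickle.load(open('s4.pkl','rb'))['frame']
for f in(s3,s4):
    h=cv2.cvtColor(f[150:260,255:330],cv2.COLOR_RGB2HSV); m=((h[:,:,2]>200)&(h[:,:,1]<40)).astype(np.uint8)
    n,l,st,c=cv2.connectedComponentsWithStats(m); print([ (st[i].tolist()) for i in range(1,n) if st[i][4]>15])
E
```

```text
t 9.9 tcp [0.5661 0.0182 0.2311] yang -155.95 zax [-1.4e-03 -5.0e-04 -1.0e+00] F [ 0.76  0.45 -0.9 ] gap 0.0437 REM [3.73 0.03 5.3 ] 0.006
[ 0.184 -0.005 -0.02 ]
[[17, 54, 25, 19, 175]]
[[15, 48, 28, 30, 324]]
```

Emit:
send_rows --steps '[-0.7,0,-0.7,0,-1.5,0,-1.4,0,-2.4,0,-2.1,0,-3.3,0,-2.7,0,-4.1,0,-3.2,0]' --newtons 8

```text
clock: 10.32
ee_pos: [0.549, 0.0568, 0.264]
orientation: [[0.408, -0.913, -0.001], [-0.913, -0.408, -0.001], [0.0, 0.001, -1.0]]
wrist_force: [0.4, 0.7, -2.8]
finger_gap: 0.0437
```

Emit:
send_rows --steps '[0,0,0,0,0,0,0,0]'

```text
clock: 10.48
ee_pos: [0.5488, 0.0575, 0.2645]
orientation: [[0.409, -0.913, -0.0], [-0.913, -0.409, -0.0], [0.0, 0.0, -1.0]]
wrist_force: [-0.4, 0.6, -1.9]
finger_gap: 0.044
```

Emit:
send_rows --steps '[-0.8,0,-0.4,0,-1.7,0,-0.8,0,-2.7,0,-1.1,0,-3.7,0,-1.4,0,-4.5,0,-1.6,0]' --newtons 7

```text
clock: 10.9
ee_pos: [0.5299, 0.0998, 0.2809]
orientation: [[0.41, -0.912, 0.0], [-0.912, -0.41, -0.0], [0.0, -0.0, -1.0]]
wrist_force: [0.1, 0.2, -3.3]
finger_gap: 0.0437
```

```bash
python3 - <<'E'
from h import *
from cell import robot
S={n:robot.snapshot(n) for n in('scene','side')};pickle.dump(S,open('s5.pkl','wb'))
a=np.hstack([cv2.resize(S['scene']['frame'][110:230,290:410],(400,400),interpolation=cv2.INTER_CUBIC),cv2.resize(S['side']['frame'][140:270,220:350],(400,400),interpolation=cv2.INTER_CUBIC)])
cv2.imwrite('pics/tip.png',a[:,:,::-1])
rem(.581,-.016,.178,8.7-165); print(robot.state()['moment'].round(3))
E
```

```text
t 11.0 tcp [0.53   0.0999 0.281 ] yang -155.76 zax [ 8.e-04 -3.e-04 -1.e+00] F [-0.44  1.34 -3.39] gap 0.0444 REM [12.65  0.11 10.31] 0.009
[0.105 0.165 0.038]
```

View pics/tip.png

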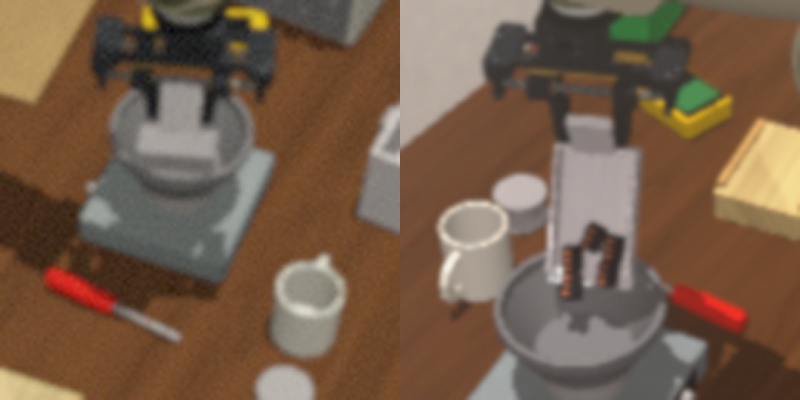

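Emit:
send_rows --steps '[0,0,0,0,0,0,-0.4,0,0,0,0,0,0,0,-0.4,0,0,0,0,0]' --newtons 5

```text
clock: 11.42
ee_pos: [0.5305, 0.0996, 0.2819]
orientation: [[0.41, -0.912, 0.003], [-0.912, -0.41, -0.0], [0.001, -0.002, -1.0]]
wrist_force: [-1.1, 0.7, -0.9]
finger_gap: 0.044
```

```bash
cat >>h.py <<'E'
def look(name='side'):
    "dark relay pixels and white/grey tray extents in the side view; mean force over 4 readings"
    from cell import robot
    F=[]
    for _ in range(3):
        s=robot.snapshot(name);F.append(robot.state()['wrist_force'])
    pickle.dump(s,open('last.pkl','wb'));f=s['frame'][140:270,220:350].astype(int)
    m=((f.max(2)<75)).astype(np.uint8)
    n,l,st,c=cv2.connectedComponentsWithStats(m)
    print('dark',[st[i].tolist() for i in range(1,n) if st[i][4]>12],'F',np.mean(F,0).round(2))
E
python3 - <<'E'
from h import *
import h
s=pickle.load(open('s5.pkl','rb'))['side'];f=s['frame'][140:270,220:350].astype(int)
m=((f.max(2)<75)).astype(np.uint8);n,l,st,c=cv2.connectedComponentsWithStats(m);print('s5',[st[i].tolist() for i in range(1,n) if st[i][4]>12])
look();rem(.581,-.016,.178,8.7-165)
E
```

```text
s5 [[28, 1, 67, 46, 1053], [41, 25, 14, 21, 124], [62, 74, 5, 7, 25], [67, 77, 5, 16, 48], [55, 80, 4, 18, 48], [86, 100, 44, 30, 577]]
dark [[28, 1, 67, 46, 1043], [41, 25, 14, 21, 117], [86, 100, 44, 30, 567], [52, 102, 24, 15, 209]] F [-0.17 -0.2  -2.11]
t 11.57 tcp [0.5299 0.0998 0.2806] yang -155.77 zax [ 0.e+00 -2.e-04 -1.e+00] F [-0.47  0.18 -1.71] gap 0.0441 REM [12.65  0.09 10.26] 0.009
```

Emit:
send_rows --steps '[0,0,-0.5,0,0,0,-1.5,0,0,0,-3,0,0,0,-5,0,0,0,-6.5,0]' --newtons 30

```text
clock: 11.98
ee_pos: [0.53, 0.0998, 0.3481]
orientation: [[0.41, -0.912, 0.002], [-0.912, -0.41, -0.0], [0.001, -0.002, -1.0]]
wrist_force: [0.3, -0.6, -1.7]
finger_gap: 0.0443
```

```bash
python3 - <<'E'
from h import *
from cell import robot
look()
s=pickle.load(open('last.pkl','rb'))
rem(.581,-.016,.178,8.7)
# dark blobs on bench in scene view vs start around hopper
a=pickle.load(open('s0.pkl','rb'))['scene']['frame'].astype(int);b=robot.snapshot('scene')['frame'].astype(int)
m=((b[100:260,200:420].max(2)<55)).astype(np.uint8)
n,l,st,c=cv2.connectedComponentsWithStats(m);print([(st[i]+[200,100,0,0,0]).tolist() for i in range(1,n) if st[i][4]>5])
# predicted side pixel of tray spout corners for pitches
d=np.array([.41,-.912]);e=robot.state()['ee_pos'];g=e[:2];gz=e[2]+.0187
for pit in(40,50,60,70):
    o=[]
    for x,y,z in((-79,42,11),(-79,-42,11)):
        t=np.radians(pit);dx,dz=(x-83.7)/1e3,(z-55.5)/1e3
        X=dx*np.cos(t)-dz*np.sin(t);Z=dx*np.sin(t)+dz*np.cos(t);lat=np.array([-d[1],d[0]])
        h=g+d*X+lat*y/1e3;o.append(proj(s,[h[0],h[1],gz+Z]).round(1).tolist())
    print(pit,o)
f=s['frame'].astype(int);h=f[130:280,275:295].mean(1);print([ (130+i,h[i].round().astype(int).tolist()) for i in range(0,150,4)])
E
```

```text
dark [[26, 0, 69, 31, 647], [39, 5, 15, 22, 124], [86, 100, 44, 30, 584], [52, 102, 24, 15, 209]] F [-0.24  0.26 -1.47]
t 12.13 tcp [0.5302 0.0998 0.3467] yang -155.78 zax [ 2.5e-03 -3.0e-04 -1.0e+00] F [ 0.34  0.16 -2.54] gap 0.0439 REM [12.62  0.15 16.89] -2.871
[[318, 100, 55, 33, 627], [330, 117, 8, 15, 60], [332, 152, 16, 8, 50]]
40 [[262.9, 218.1], [290.7, 221.0]]
50 [[265.4, 216.0], [292.7, 218.8]]
60 [[267.8, 212.3], [294.6, 215.1]]
70 [[270.1, 207.3], [296.5, 210.0]]
[(130, [58, 75, 55]), (134, [59, 56, 52]), (138, [81, 70, 53]), (142, [60, 55, 51]), (146, [64, 94, 57]), (150, [71, 74, 65]), (154, [76, 80, 53]), (158, [103, 83, 73]), (162, [118, 110, 107]), (166, [123, 111, 98]), (170, [139, 129, 124]), (174, [174, 163, 161]), (178, [175, 163, 162]), (182, [176, 164, 163]), (186, [176, 165, 163]), (190, [177, 165, 163]), (194, [177, 165, 163]), (198, [175, 163, 161]), (202, [173, 162, 160]), (206, [171, 159, 157]), (210, [171, 159, 157]), (214, [179, 169, 167]), (218, [115, 84, 67]), (222, [93, 86, 84]), (226, [99, 93, 92]), (230, [99, 93, 92]), (234, [98, 92, 91]), (238, [97, 92, 91]), (242, [106, 86, 79]), (246, [70, 59, 55]), (250, [54, 47, 46]), (254, [84, 77, 76]), (258, [109, 103, 102]), (262, [81, 76, 74]), (266, [102, 96, 94]), (270, [105, 101, 99]), (274, [91, 91, 90]), (278, [92, 92, 91])]
```

Emit:
send_rows --steps '[1,0.4,0,-0.12,2.5,1,0,-0.24,4,1.8,0,-0.36,6,2.7,0,-0.48,8,3.5,0,-0.6]' --newtons 40

```text
clock: 12.6
ee_pos: [0.5303, 0.0118, 0.3443]
orientation: [[0.857, -0.515, -0.002], [-0.515, -0.857, 0.0], [-0.002, 0.001, -1.0]]
wrist_force: [0.3, -0.2, -2.1]
finger_gap: 0.0436
```

Emit:
send_rows --steps '[0,0,0,-0.12,0,0,0,-0.24,0,0,0,-0.36,0,0,0,-0.48,0,0,0,-0.6]'

```text
clock: 13.02
ee_pos: [0.53, 0.0117, 0.3431]
orientation: [[0.998, 0.064, -0.004], [0.064, -0.998, 0.001], [-0.004, -0.001, -1.0]]
wrist_force: [-0.2, -0.7, -2.0]
finger_gap: 0.0433
```

Emit:
send_rows --steps '[0,0,0,-0.12,0,0,0,-0.24,0,0,0,-0.36,0,0,0,-0.48,0,0,0,-0.6]'

```text
clock: 13.43
ee_pos: [0.5297, 0.0118, 0.3419]
orientation: [[0.784, 0.621, -0.006], [0.621, -0.784, 0.001], [-0.004, -0.005, -1.0]]
wrist_force: [-0.6, 1.0, -1.9]
finger_gap: 0.0435
```

Emit:
send_rows --steps '[0,0,0,-0.12,0,0,0,-0.24,0,0,0,-0.36,0,0,0,-0.48,0,0,0,-0.6]'

```text
clock: 13.85
ee_pos: [0.5295, 0.0119, 0.3406]
orientation: [[0.29, 0.957, -0.008], [0.957, -0.29, 0.002], [-0.001, -0.008, -1.0]]
wrist_force: [0.6, 1.2, -2.1]
finger_gap: 0.0434
```

```bash
python3 -c "from h import *; rem(.5004,-.205,.25,8.74)"
```

```text
t 13.85 tcp [0.5295 0.0119 0.3406] yang -16.88 zax [-0.0083  0.0015 -1.    ] F [ 0.64  1.21 -2.06] gap 0.0434 REM [-21.59   3.59   9.06] -0.447
```

Emit:
send_rows --steps '[-2,0.3,0,-0.1,-5,0.9,0.5,-0.2,-8.5,1.5,1.5,-0.3,-12,2.1,3,-0.4,-15,2.6,4.5,-0.447]'

```text
clock: 14.27
ee_pos: [0.5096, -0.1409, 0.294]
orientation: [[-0.156, 0.988, -0.009], [0.988, 0.156, 0.002], [0.003, -0.009, -1.0]]
wrist_force: [1.7, 0.2, -2.1]
finger_gap: 0.0433
```

```bash
python3 -c "from h import *; rem(.5004,-.205,.22,8.74)"
```

```text
t 14.27 tcp [ 0.5096 -0.1409  0.294 ] yang 9.0 zax [-0.0094  0.0019 -1.    ] F [ 1.7   0.15 -2.1 ] gap 0.0433 REM [-6.21 -1.84  7.4 ] 0.005
```

Emit:
send_rows --steps '[-2,-0.6,2,0,-4,-1.2,4,0,-6.2,-1.8,6,0.005,-6.2,-1.8,7.4,0.005,-6.2,-1.8,7.4,0.005]'

```text
clock: 14.68
ee_pos: [0.4991, -0.2049, 0.216]
orientation: [[-0.15, 0.989, -0.016], [0.989, 0.15, 0.006], [0.009, -0.014, -1.0]]
wrist_force: [-0.8, 1.2, -2.1]
finger_gap: 0.0436
```

```bash
python3 - <<'E'
from h import *
from cell import robot
rem(.5004,-.205,.18,8.74)
s=robot.snapshot('wrist');pickle.dump(s,open('w5.pkl','wb'))
b=robot.snapshot('scene');pickle.dump(b,open('s6.pkl','wb'))
a=np.hstack([cv2.resize(s['frame'][180:400,200:460],(400,338)),cv2.resize(b['frame'][180:280,240:358],(400,338),interpolation=cv2.INTER_CUBIC)])
cv2.imwrite('pics/st.png',a[:,:,::-1])
E
```

```text
t 14.68 tcp [ 0.4991 -0.2049  0.216 ] yang 8.61 zax [-0.0156  0.0063 -0.9999] F [-0.84  1.21 -2.12] gap 0.0436 REM [-0.06  0.18  3.6 ] -0.002
```

Emit:
send_rows --steps '[0,0.15,0.8,0,0,0.15,1.6,0,0,0.15,2.4,0,0,0.15,2.8,0,0,0.15,2.8,0]' --newtons 12

```text
clock: 15.2
ee_pos: [0.5015, -0.2037, 0.1905]
orientation: [[-0.152, 0.988, -0.012], [0.988, 0.152, 0.004], [0.006, -0.011, -1.0]]
wrist_force: [-0.3, -0.8, -2.2]
finger_gap: 0.0439
```

Emit:
send_rows --steps '[0,0,0.3,0,0,0,0.6,0]'

```text
clock: 15.37
ee_pos: [0.5017, -0.2034, 0.1855]
orientation: [[-0.152, 0.988, -0.011], [0.988, 0.152, 0.004], [0.006, -0.01, -1.0]]
wrist_force: [-4.0, 5.6, 17.5]
finger_gap: 0.0438
```

```bash
python3 -c "from h import *; rem(.5004,-.205,.178,8.74)"
```

```text
t 15.37 tcp [ 0.5017 -0.2034  0.1855] yang 8.76 zax [-0.0111  0.0039 -0.9999] F [-4.04  5.61 17.54] gap 0.0438 REM [-0.14 -0.14  0.75] 0.0
```

```bash
python3 - <<'E'
from h import *
from cell import robot
s=robot.snapshot('wrist');b=robot.snapshot('scene');c=robot.snapshot('side');pickle.dump((s,b,c),open('s7.pkl','wb'))
a=np.hstack([cv2.resize(s['frame'][200:380,230:430],(400,360)),cv2.resize(b['frame'][190:270,250:339],(400,360),interpolation=cv2.INTER_CUBIC)])
a2=np.hstack([cv2.resize(c['frame'][120:230,280:402],(400,360),interpolation=cv2.INTER_CUBIC)[:240],cv2.resize(c['frame'][210:280,220:336],(400,240),interpolation=cv2.INTER_CUBIC)])
cv2.imwrite('pics/st2.png',np.vstack([a,a2])[:,:,::-1])
rem(.5004,-.205,.178,8.74)
E
```

```text
t 15.52 tcp [ 0.5016 -0.2035  0.1856] yang 8.76 zax [-0.011   0.0034 -0.9999] F [-1.7   2.56  5.08] gap 0.0437 REM [-0.13 -0.14  0.76] 0.0
```

View pics/st2.png

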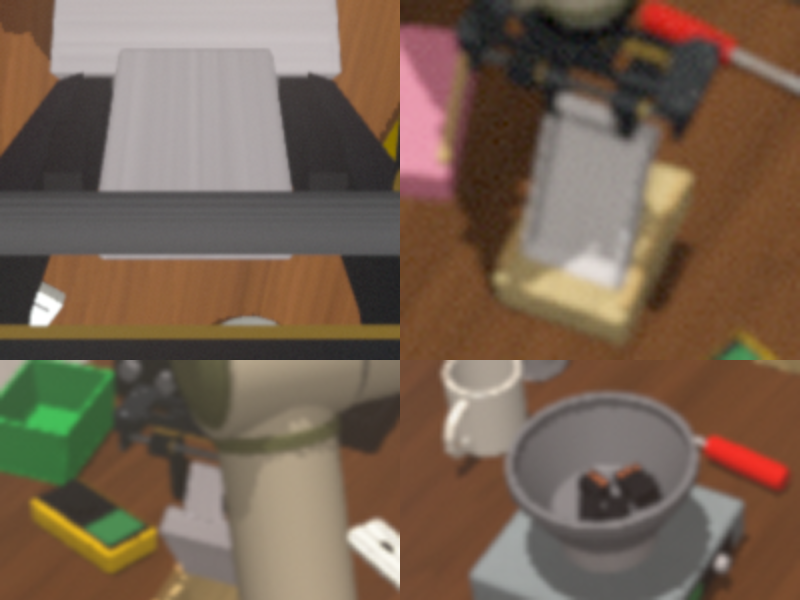

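```bash
python3 - <<'E'
from h import *
s,b,c=pickle.load(open('s7.pkl','rb'))
X=np.array([-.152,.988]);Y=np.array([-.988,-.152]);C=np.array([.5009,-.2081])
for n,u,v,z in(('lipL',125,258,.042),('lipR',220,288,.042),('standL',96,272,.048),('standR',236,330,.048)):
    p=plane(b,250+u/4.494,190+v/4.5,z)[:2]-C;print(n,'x',(p@X).round(4),'y',(p@Y).round(4))
E
```

```text
lipL x -0.0562 y 0.0379
lipR x -0.053 y -0.0448
standL x -0.0797 y 0.0523
standR x -0.0859 y -0.073
```

Emit:
send_rows --steps '[0.5,0,0.1,0,1.4,0,0.5,0,2.4,0,1,0,3.4,0,1.65,0,4.4,0,2.3,0]' --newtons 8

```text
clock: 15.93
ee_pos: [0.4944, -0.1585, 0.1621]
orientation: [[-0.153, 0.988, -0.011], [0.988, 0.153, 0.004], [0.005, -0.01, -1.0]]
wrist_force: [0.6, -0.6, -0.6]
finger_gap: 0.0439
```

```bash
python3 -c "from h import *; rem(.4882,-.1254,.0781,8.74)"
```

```text
t 15.93 tcp [ 0.4944 -0.1585  0.1621] yang 8.78 zax [-0.0111  0.0037 -0.9999] F [ 0.6  -0.57 -0.56] gap 0.0439 REM [ 3.32 -0.02  8.42] 0.001
```

Emit:
send_rows --steps '[0.9,0,0.6,0,1.8,0,1.3,0,2.5,0,1.9,0,3.1,0,2.5,0,3.7,0,3.2,0]'

```text
clock: 16.35
ee_pos: [0.4883, -0.1212, 0.1297]
orientation: [[-0.153, 0.988, -0.011], [0.988, 0.153, 0.004], [0.005, -0.01, -1.0]]
wrist_force: [0.3, 0.8, -0.4]
finger_gap: 0.044
```

Emit:
send_rows --steps '[0.5,0,0.6,0,1,0,1.3,0,1.5,0,2,0,2,0,2.9,0,2.4,0,3.7,0]'

```text
clock: 16.77
ee_pos: [0.4841, -0.0969, 0.092]
orientation: [[-0.153, 0.988, -0.011], [0.988, 0.153, 0.004], [0.005, -0.01, -1.0]]
wrist_force: [-0.0, -0.2, -0.5]
finger_gap: 0.0442
```

```bash
python3 -c "from h import *; rem(.4882,-.1254,.0781,8.74)"
```

```text
t 16.77 tcp [ 0.4841 -0.0969  0.092 ] yang 8.79 zax [-0.0111  0.0037 -0.9999] F [-0.02 -0.22 -0.53] gap 0.0442 REM [-2.89 -0.02  1.37] 0.001
```

Emit:
send_rows --steps '[0.1,0,0.3,0,0.2,0,0.6,0,0.2,0,0.9,0,0.2,0,0.9,0]'

```text
clock: 17.1
ee_pos: [0.4837, -0.0949, 0.0826]
orientation: [[-0.153, 0.988, -0.011], [0.988, 0.153, 0.004], [0.006, -0.011, -1.0]]
wrist_force: [0.1, 0.7, -0.3]
finger_gap: 0.044
```

Emit:
send_rows --steps '[0,0,0.1,0,0,0,0.2,0]'

```text
clock: 17.27
ee_pos: [0.4838, -0.0951, 0.0807]
orientation: [[-0.153, 0.988, -0.011], [0.988, 0.153, 0.004], [0.005, -0.01, -1.0]]
wrist_force: [-0.3, 1.4, -0.7]
finger_gap: 0.0439
```

Emit:
send_rows --steps '[0,0,0.1,0,0,0,0.2,0]'

```text
clock: 17.43
ee_pos: [0.4838, -0.0951, 0.079]
orientation: [[-0.152, 0.988, -0.011], [0.988, 0.152, 0.004], [0.005, -0.01, -1.0]]
wrist_force: [-1.8, 3.4, 5.8]
finger_gap: 0.0442
```

```bash
python3 -c "from h import *; rem(.4882,-.1254,.0781,8.74)"
```

```text
t 17.43 tcp [ 0.4838 -0.0951  0.079 ] yang 8.76 zax [-0.0108  0.0039 -0.9999] F [-1.79  3.41  5.82] gap 0.0442 REM [-3.06 -0.03  0.07] 0.0
```

Emit:
send_rows --steps '[-0.4,0,-0.05,0,-1,0,-0.05,0,-1.7,0,-0.05,0,-2.4,0,-0.05,0,-3.05,0,-0.05,0]' --newtons 14

```text
clock: 17.85
ee_pos: [0.4887, -0.1261, 0.0794]
orientation: [[-0.152, 0.988, -0.01], [0.988, 0.152, 0.004], [0.005, -0.01, -1.0]]
wrist_force: [-0.3, 3.2, 1.9]
finger_gap: 0.0436
```

```bash
python3 - <<'E'
from h import *
from cell import robot
rem(.4882,-.1254,.0781,8.74)
s=robot.snapshot('wrist');pickle.dump(s,open('w6.pkl','wb'))
r=pickle.load(open('w3.pkl','rb'))
g=lambda q:cv2.cvtColor(q['frame'],cv2.COLOR_RGB2GRAY)
# same tool pose as w3: compare template shifts of handle and stand
for n,(y0,y1,x0,x1) in {'handle':(245,290,268,388),'standend':(222,258,250,400),'floorL':(325,365,255,285),'floorR':(325,365,375,405)}.items():
    t=g(r)[y0:y1,x0:x1];w=g(s)[y0-12:y1+12,x0-12:x1+12]
    m=cv2.matchTemplate(w,t,cv2.TM_CCOEFF_NORMED);_,v,_,l=cv2.minMaxLoc(m);print(n,round(v,3),l[0]-12,l[1]-12)
for q in(r,s): print([int(x) for x in g(q)[215:300:2,330]], [int(x) for x in g(q)[360,240:420:3]])
E
```

```text
t 17.85 tcp [ 0.4887 -0.1261  0.0794] yang 8.74 zax [-0.0103  0.0039 -0.9999] F [-0.27  3.19  1.87] gap 0.0436 REM [ 0.08 -0.04  0.13] 0.0
handle 0.938 0 -6
standend 0.914 0 -1
floorL 0.975 0 0
floorR 0.964 0 0
[87, 87, 85, 90, 90, 127, 141, 142, 146, 148, 147, 146, 144, 147, 149, 168, 188, 189, 183, 187, 205, 213, 212, 212, 213, 215, 214, 213, 212, 214, 215, 213, 209, 184, 179, 176, 110, 89, 89, 92, 101, 114, 119] [69, 68, 115, 238, 238, 239, 228, 194, 255, 255, 171, 168, 173, 255, 255, 255, 150, 148, 196, 198, 159, 104, 105, 107, 105, 105, 255, 255, 255, 255, 255, 255, 255, 254, 173, 107, 118, 117, 112, 103, 104, 104, 103, 100, 255, 255, 218, 160, 158, 170, 255, 255, 240, 240, 151, 132, 124, 63, 61, 58]
[71, 70, 70, 73, 77, 115, 117, 120, 124, 124, 122, 121, 122, 126, 136, 158, 156, 176, 183, 183, 185, 184, 186, 186, 186, 186, 187, 188, 186, 181, 158, 153, 154, 157, 179, 188, 188, 187, 188, 189, 152, 100, 106] [60, 58, 113, 218, 219, 219, 207, 157, 247, 248, 146, 146, 155, 252, 251, 251, 254, 253, 254, 254, 253, 254, 255, 253, 255, 254, 254, 254, 254, 254, 255, 253, 255, 255, 255, 255, 255, 255, 254, 254, 255, 255, 255, 255, 255, 249, 191, 139, 139, 180, 252, 237, 221, 221, 123, 113, 113, 56, 51, 52]
```

Emit:
send_rows --steps '[-0.1,0,0,0,-0.2,0,0,0,-0.2,0,0.1,0,-0.2,0,0.1,0]'

```text
clock: 18.23
ee_pos: [0.4892, -0.1292, 0.0791]
orientation: [[-0.152, 0.988, -0.01], [0.988, 0.152, 0.003], [0.004, -0.01, -1.0]]
wrist_force: [-4.9, 1.2, 10.4]
finger_gap: 0.0438
```

```bash
cat >cmp.py <<'E'
from h import *
from cell import robot
rem(.4882,-.1254,.0781,8.74)
s=robot.snapshot('wrist');r=pickle.load(open('w3.pkl','rb'))
g=lambda q:cv2.cvtColor(q['frame'],cv2.COLOR_RGB2GRAY)
for n,(y0,y1,x0,x1) in {'handle':(245,290,268,388),'standend':(222,258,250,400)}.items():
    t=g(r)[y0:y1,x0:x1];w=g(s)[y0-12:y1+12,x0-12:x1+12]
    m=cv2.matchTemplate(w,t,cv2.TM_CCOEFF_NORMED);_,v,_,l=cv2.minMaxLoc(m);print(n,round(v,3),l[0]-12,l[1]-12)
E
python3 cmp.py
```

```text
t 18.23 tcp [ 0.4892 -0.1292  0.0791] yang 8.72 zax [-0.01    0.0025 -0.9999] F [-4.91  1.17 10.37] gap 0.0438 REM [ 0.39 -0.04  0.1 ] -0.0
handle 0.952 0 -6
standend 0.891 0 -4
```

Emit:
send_rows --steps '[0,0,-0.05,0,0,0,-0.1,0,0,0,-0.1,0]' --newtons 3

```text
clock: 18.53
ee_pos: [0.4891, -0.1292, 0.08]
orientation: [[-0.152, 0.988, -0.01], [0.988, 0.152, 0.002], [0.004, -0.01, -1.0]]
wrist_force: [0.1, -0.8, -1.1]
finger_gap: 0.0439
```

Emit:
send_rows --steps '[0,0,0,0,0,0,0,0,0,0,0,0,0,0,0,0,0,0,0,0]' --hand 0

```text
clock: 18.95
ee_pos: [0.4891, -0.1292, 0.08]
orientation: [[-0.152, 0.988, -0.01], [0.988, 0.152, 0.002], [0.004, -0.01, -1.0]]
wrist_force: [0.1, 0.2, 0.4]
finger_gap: 0.0755
```

```bash
python3 cmp.py
```

```text
t 18.95 tcp [ 0.4891 -0.1292  0.08  ] yang 8.73 zax [-0.0102  0.0023 -0.9999] F [0.13 0.24 0.35] gap 0.0755 REM [ 0.39 -0.03  0.19] -0.0
handle 0.399 12 -8
standend 0.477 7 12
```

Emit:
send_rows --steps '[0,0,-1,0,0,0,-3,0,0,0,-5,0,0.3,0,-6.7,0,0.3,0,-6.7,0]'

```text
clock: 19.42
ee_pos: [0.4907, -0.1268, 0.1506]
orientation: [[-0.152, 0.988, -0.005], [0.988, 0.152, -0.0], [0.0, -0.005, -1.0]]
wrist_force: [0.7, -0.9, 0.1]
finger_gap: 0.0876
```

```bash
python3 - <<'E'
from h import *
from cell import robot
rem(.4876,-.1261,.1473,8.66)
s=robot.snapshot('wrist');pickle.dump(s,open('w7.pkl','wb'));r=pickle.load(open('w2.pkl','rb'))
g=lambda q:cv2.cvtColor(q['frame'],cv2.COLOR_RGB2GRAY)
for n,(y0,y1,x0,x1) in {'handle':(200,240,288,370),'standedgeL':(200,295,258,280),'standedgeR':(200,295,376,394),'floorend':(335,368,278,392),'frontrailL':(330,360,262,284)}.items():
    t=g(r)[y0:y1,x0:x1];w=g(s)[y0-14:y1+14,x0-14:x1+14]
    m=cv2.matchTemplate(w,t,cv2.TM_CCOEFF_NORMED);_,v,_,l=cv2.minMaxLoc(m);print(n,round(v,3),l[0]-14,l[1]-14)
B=lambda q,y,x0,x1:[int(x) for x in g(q)[y,x0:x1:2]]
for q in(r,s): print('row285',B(q,285,262,300),B(q,285,366,396)); print('row350',B(q,350,262,300),B(q,350,366,396)); print('col330',[int(x) for x in g(q)[195:245:2,315]],[int(x) for x in g(q)[335:370:2,330]])
E
```

```text
t 19.42 tcp [ 0.4907 -0.1268  0.1506] yang 8.74 zax [-4.7e-03 -4.0e-04 -1.0e+00] F [ 0.66 -0.91  0.09] gap 0.0876 REM [ 0.11 -0.29  0.34] 0.001
handle 0.883 -4 -2
standedgeL 0.978 -4 -4
standedgeR 0.978 -6 -2
floorend 0.866 -6 -4
frontrailL 0.929 -4 -4
row285 [113, 111, 140, 214, 216, 216, 216, 150, 225, 223, 184, 182, 139, 133, 162, 196, 186, 184, 107] [255, 249, 195, 146, 140, 203, 251, 242, 220, 220, 219, 204, 111, 111, 115]
row350 [110, 113, 114, 111, 112, 126, 141, 184, 189, 185, 188, 189, 246, 250, 161, 204, 255, 255, 255] [255, 255, 255, 180, 205, 254, 220, 160, 139, 120, 120, 117, 116, 115, 117]
col330 [77, 77, 82, 114, 144, 179, 185, 184, 185, 186, 187, 189, 187, 164, 154, 155, 156, 153, 154, 155, 153, 154, 182, 189, 190] [250, 250, 250, 251, 255, 255, 255, 255, 255, 255, 255, 255, 220, 130, 126, 128, 126, 103]
row285 [123, 201, 219, 218, 218, 184, 198, 223, 185, 184, 141, 142, 207, 253, 253, 252, 253, 253, 243] [155, 146, 211, 252, 236, 220, 220, 221, 207, 116, 119, 119, 121, 119, 118]
row350 [115, 114, 113, 111, 115, 119, 123, 120, 119, 188, 253, 234, 209, 255, 255, 255, 255, 255, 255] [173, 253, 241, 125, 118, 116, 118, 121, 121, 118, 117, 118, 117, 114, 115]
col330 [81, 100, 123, 131, 174, 183, 186, 185, 189, 190, 190, 184, 166, 155, 155, 156, 158, 157, 159, 158, 159, 184, 190, 189, 189] [252, 252, 255, 255, 255, 255, 255, 255, 255, 255, 222, 135, 132, 131, 131, 132, 130, 108]
```

Emit:
send_rows --steps '[0,0,-2,0,0,0,-5,0,0,0,-8,0,0,0,-10,0,0,0,-10,0]'

```text
clock: 19.88
ee_pos: [0.4917, -0.1273, 0.2517]
orientation: [[-0.152, 0.988, -0.002], [0.988, 0.152, -0.002], [-0.002, -0.002, -1.0]]
wrist_force: [-0.4, 0.0, 0.0]
finger_gap: 0.0881
```

```bash
python3 - <<'E'
from h import *
from cell import robot
rem(.4876,-.1261,.25,8.66)
S={n:robot.snapshot(n) for n in('scene','side')}
a=pickle.load(open('s0.pkl','rb'))
f=S['scene']['frame'].astype(int);d=cv2.GaussianBlur(np.abs(f-a['scene']['frame']).max(2).astype(np.uint8),(3,3),0)
n,l,st,c=cv2.connectedComponentsWithStats((d>45).astype(np.uint8));print('scene diff',[st[i].tolist() for i in range(1,n) if st[i][4]>12])
m=(f[135:200,310:385].max(2)<70).astype(np.uint8);n,l,st,c=cv2.connectedComponentsWithStats(m);print('hopper dark scene',[(st[i]+[310,135,0,0,0]).tolist() for i in range(1,n) if st[i][4]>4])
g=S['side']['frame'].astype(int);m=(g[210:290,220:340].max(2)<75).astype(np.uint8);n,l,st,c=cv2.connectedComponentsWithStats(m);print('side',[(st[i]+[220,210,0,0,0]).tolist() for i in range(1,n) if st[i][4]>6])
E
```

```text
t 19.88 tcp [ 0.4917 -0.1273  0.2517] yang 8.75 zax [-0.0019 -0.002  -1.    ] F [-0.44  0.01  0.  ] gap 0.0881 REM [ 0.18 -0.39  0.17] 0.001
scene diff [[196, 0, 136, 72, 1375], [213, 11, 111, 145, 7064], [299, 15, 45, 57, 1008], [299, 20, 16, 13, 176], [185, 47, 32, 55, 648], [187, 120, 4, 8, 23], [192, 122, 10, 17, 105], [207, 122, 21, 7, 52], [206, 133, 6, 7, 28], [231, 133, 98, 100, 3205], [209, 137, 21, 13, 150], [294, 149, 17, 10, 94], [332, 151, 19, 13, 174], [195, 154, 13, 20, 122], [211, 169, 17, 6, 69], [312, 183, 11, 12, 85], [291, 226, 12, 25, 143], [310, 227, 9, 7, 39], [283, 232, 11, 16, 92]]
hopper dark scene [[332, 152, 17, 8, 75], [310, 157, 2, 6, 10], [344, 160, 6, 3, 11], [310, 166, 21, 28, 288], [334, 165, 14, 4, 21]]
side [[317, 210, 12, 7, 39], [328, 215, 12, 15, 105], [272, 243, 24, 14, 208], [313, 260, 5, 7, 22], [298, 270, 17, 20, 111]]
```

```bash
python3 -c "
from cell import robot
print(robot.finish_job())"
```

```text
the job is handed in; nothing more can be done
None
```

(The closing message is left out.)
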